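# Scrape a broken saucer off the potting bench into the waste chute

### The arm

A 6-joint arm with a two-finger parallel gripper is mounted at the origin on the work surface. World frame = base frame: x ahead of the robot, y to its left, z up, the work surface at z = 0. Lengths are in m, angles in rad, forces in N, time in s.
With the tool pointing down it reaches from about 0.35 to 0.925 m from the base axis. Payload 6.4 kg.
Tool frame: the origin (TCP) lies at the very end of the fingers, on their centre line; the grasp point (between the pads) lies manip.pinch_z behind it (manip.pinch_z is the distance from the TCP to the grasp point, in m); y points along the fingers, x is the direction in which the jaws open and shut, and the axes are right-handed (so a half turn about y gives the same grasp; the last joint's range is limited). The gripper opens to 85 mm and grips with 20 to 120 N. Pads are 22 mm wide; open, the fingers measure 114 mm over their backs; the gripper's body (76 mm by 85 mm) begins 54 mm behind the grasp point. The pads swing forward as they close: fully open they stand 13 mm farther back than shut.
Start: joints at [0.987, 0.245, 1.558, -0, 1.339, -0.174], TCP at [0.259, 0.596, 0.231] pointing down, gripper open.
Joint ranges: [-3.13, 3.13], [-1.02, 2.26], [0.13, 2.54], [-0.95, 4.09], [0.21, 2.88], [-2.74, 2.74]. Speed limits (rad/s): [2.57, 2.57, 3.14, 3.14, 3.14, 3.14].

### API

Orientations are given as a 3x3 rotation matrix whose columns are the frame's x, y, z axes.
In Python, from rig import manip gives the robot as it stands. The module is installed in compiled form; this text tells all that it offers.
- The arm moves only by the tool arm_command, never from a script. Its argument "deltas" is a list of rows, each a list of 3 entries, a list of its own where there are three numbers: the shift along the tool's x, y, z in m, then the turn, a rotation vector about the tool's x, y, z in degrees, then the finger opening in m, from 0 to 0.0854. A call has 1 to 8 rows; each row is the pose to reach, as a shift and turn from the pose measured when the call began, along the tool's axes at that moment; what a row does not reach only later rows make up. A row lasts 1/8 s, in which the tool goes at most 62.5 mm and 10.7 degrees, less where a joint would pass 70% of its speed; a pose out of reach is approached as far as the arm can. A call with a gripper value outside its range is refused whole. The fingers move at their own pace and stop on an object; "grip_force" is the grip in N (left out, the last holds). Time passes only in rows, so rows that repeat a pose let the fingers close. It gives the time, the measured TCP pose, the force and the opening at its end, in the units of the state.
- manip.state(): the state, without advancing time (a new reading comes with each control period).
- manip.grab_frame(name): name is "side" or "top" or "wrist"; returns a dict with "image" (420x560x3 uint8, blue, green, red), "range_z" (420x560 float32, m along the optical axis (not along the pixel's ray), 0 where there is no reading), "camera_matrix" (3x3 intrinsics, pixels), "k1" (the pictures are not rectified: a ray, as slopes to the right and down, at radius r is drawn at 1 + k1 r^2 times it, then the intrinsics apply), "rvec" (rotation vector, rad) and "tvec" (3), from world to camera coordinates, as OpenCV has them; the wrist camera has in their place "mount" (4x4, takes a point from camera to tool coordinates, whose origin is the TCP and whose axes are the tool frame's). Camera axes: x right, y down, z forward; pixel columns grow to the right and rows downward; lengths in m; the calibration is good to about 2 mm. A picture is of the moment at which its call begins: read the wrist's pose just before it.
- manip.sign_off(): hands the job in, once; it reports no verdict.
The state is a dict: "clock": time; "q": joint angles; "joint_vel": joint speeds; "joint_torque": joint torques, N m; "ee_pos": TCP position; "eef_rot": TCP orientation; "wrist_force": force on the tool from outside, world axes, zero at the start; "moment": the same for the moment, N m; "gripper_width": finger opening in m.
Only numpy, scipy, OpenCV 4.12 (cv2) and the standard library are available. Lean on these libraries where they do the work, as an engineer would, in place of code of your own. Each camera call takes 0.05 s, during which the arm holds its last target. There are 200 camera calls.

### The job

Take the hand scraper off its rest, set its blade down on the potting bench behind the sharp broken saucer, and, keeping the blade lightly pressed on the steel, push the saucer over the ledge so that it drops into the waste chute. Don't touch the saucer with the fingers, don't press hard enough to gouge the deck, and leave the good pots where they stand. Then hang the scraper back on its rest.

Things in the scene. Friction and masses are not known exactly. Their poses are not given: they have to be found in the camera images.
- deck: Steel deck of the potting bench, 320 mm wide (x), 230 mm deep (y). Origin: on its surface, middle of the open edge (the ledge, yellow nosing), 150 mm above the table; y points away from the ledge, up a slope of about 2 degrees, so push towards -y; z is the surface normal. Other sides: upstands 30 mm high. Hard: lower the blade at about 5 mm/s and feel for it; over 25 N gouges the zinc, 3 to 10 N is right.
- chute (a point): Middle of the waste chute's mouth, beyond the ledge and below it, axes as the bench (x along the ledge, -y outwards). The chute is 248 mm wide inside; its sheet floor starts under the ledge and falls at 45 degrees into a grey tub that ends 175 mm out from the ledge. Nothing of it stands higher than 10 mm below the ledge.
- shard: Broken half of a terracotta saucer, flat on the deck: half disc 90 mm across, 45 mm deep, base 7 mm thick, rim 20 mm high along its round side, 55 to 115 g. Origin: its middle, at the underside; nothing of it is over 51 mm from there. Broken straight edge 22 mm off on its -y side. It lies 85 to 125 mm from the ledge, turned any way.
- scraper_grip (a point): Centre of the scraper's wooden handle, along x: 100 mm long, 22 wide (y), 26 high (z), with a round stub, 16 mm diameter, out 24 mm at each end. Below it, centred, a stiff steel blade 110 mm long (x), 3 mm thick, clamped firmly, its straight lower edge 80 to 90 mm below this point (as last set: not measured). 215 to 270 g. Hangs upright on its rest. Half a turn about z makes no difference.
- rest_seat (a point): Where the handle's centre is when the scraper hangs on its rest, 140 mm above the table. The green rest has two posts 124 mm apart (centres) along x, 12 mm thick, each with an upward V notch, 36 mm wide at its top 16 mm above this point, for a stub of the handle. 6 mm free between handle end and post at each end.
- pot_a: Good small terracotta pot, 54 mm across and 55 mm high, standing on the deck at its +x side, origin under its base. Leave alone.
- pot_b: Good small terracotta pot, 50 mm across and 50 mm high, standing on the deck at its +x side, origin under its base. Leave alone.

How it is judged:
On the way, in this order (a step that is already met when the one before it is completed fails the run):
1. the scraper is held, lifted off its rest (distance of scraper_grip from where it was at the start of the episode above 0.03 m and contact force between the fingers and scraper above 1 N), for 0.2 s.
2. the blade is kept pressed on the deck (over 1 N) just behind the saucer while the saucer is pushed over its last stretch to the ledge (its middle 60 to 10 mm from the ledge) (contact force between scraper and deck above 1 N and y of shard in the frame of deck between 0.01 and 0.06 m and z of shard in the frame of deck above -0.01 m and distance of shard from where it was at the start of the episode above 0.02 m and horizontal distance between scraper_grip and shard below 0.075 m), for 0.4 s.
3. the saucer has dropped into the chute (z of shard in the frame of deck below -0.035 m and y of shard in the frame of deck below 0.01 m), for 0.1 s.
At the end, for the whole second after the job is handed in: The saucer lies at rest in the chute or tub, over 35 mm below the ledge, within the chute's width; the scraper hangs released at rest on its rest (handle centre within 12 mm of the seat, in line, tilted under 20 degrees); the two good pots are within 15 mm of where they stood (all of step 3 and y of shard in the frame of deck above -0.18 m and x of shard in the frame of deck between -0.13 and 0.13 m and linear speed of each of shard, scraper below 0.03 m/s and distance between scraper_grip and rest_seat below 0.012 m and angle between scraper_grip's own z axis and vertical below 0.35 rad and angle between the x axis of scraper_grip and the x axis of rest_seat, either way round below 0.15 rad and distance of each of pot_a, pot_b from where it was at the start of the episode below 0.015 m); the robot touches nothing.
It fails at once if the scraper is pressed on the deck with more than 25 N (contact force between scraper and deck above 25 N).
It fails at once if the fingers touch the sharp saucer (contact force between the fingers and shard above 0.5 N).
It fails at once if a good pot is knocked over or pushed away (distance of any of pot_a, pot_b from where it was at the start of the episode above 0.03 m or angle between any of pot_a, pot_b's own z axis and vertical above 0.5 rad).
It also fails if it takes over 72 s, if anything falls off the work surface, if the arm or the gripper's body presses on something with over 40 N, if the wrist force passes 120 N, or if a joint passes its speed limit or range.

## Working session

There is one attempt and no reset: what is moved stays moved. The work goes in short steps, Python scripts to look and compute and a tool call to move; the robot and the scene stay as the last step left them, time stands still between calls to the robot, and variables do not carry over. Pictures are saved under pics/ and viewed, about 8 in all and at most 12, crops included, and the job is handed in when it is done.

Besides the shell and the picture viewer there is one more tool, called after "Call:" as name(argument=value, ...) on one line, values as JSON. arm_command: Moves the arm, as the interface text tells. Its arguments: {"type":"object","properties":{"deltas":{"type":"array","items":{"type":"array"}},"grip_force":{"type":"number"}},"required":["deltas"]}

```bash
mkdir -p pics; cat > h.py <<'E'
import numpy as np, cv2
from rig import manip
def grab(n):
    s=manip.state(); f=manip.grab_frame(n)
    if n=="wrist":
        T=np.eye(4);T[:3,:3]=s["eef_rot"];T[:3,3]=s["ee_pos"]; f["T"]=T@np.array(f["mount"])
    else:
        R=cv2.Rodrigues(np.array(f["rvec"],float))[0];T=np.eye(4);T[:3,:3]=R.T;T[:3,3]=-R.T@np.array(f["tvec"]).ravel();f["T"]=T
    return f
def points(f):
    z=f["range_z"];h,w=z.shape
    K=np.array(f["camera_matrix"],float);uv=np.stack(np.meshgrid(np.arange(w),np.arange(h)),-1).astype(float)
    p=cv2.undistortPoints(uv.reshape(-1,1,2),K,np.array([f["k1"],0,0,0,0.])).reshape(h,w,2)
    f["ray"]=p
    c=np.dstack([p[...,0]*z,p[...,1]*z,z]); P=c@f["T"][:3,:3].T+f["T"][:3,3]; P[z==0]=np.nan
    return P
E
python3 - <<'E'
from h import *
print(manip.pinch_z, {k:np.round(v,3).tolist() for k,v in manip.state().items()})
a=[]
for n in("top","side"):
    f=grab(n);cv2.imwrite(f"pics/{n}0.png",f["image"]);P=points(f);np.savez(f"{n}0.npz",P=P,im=f["image"],ray=f["ray"],T=f["T"]);print(n,f["T"].round(3).tolist(),f["k1"])
E
```

```text
0.0187 {'clock': 0.0, 'q': [0.987, 0.246, 1.559, -0.0, 1.339, -0.174], 'joint_vel': [0.002, 0.001, -0.0, 0.001, -0.001, -0.0], 'joint_torque': [-0.001, -42.952, -32.612, -0.0, 0.005, -0.0], 'ee_pos': [0.259, 0.596, 0.23], 'eef_rot': [[0.398, -0.001, -0.917], [0.917, -0.002, 0.398], [-0.002, -1.0, 0.0]], 'wrist_force': [0.56, 0.336, 0.822], 'moment': [-0.051, -0.018, 0.017], 'gripper_width': 0.086}
top [[-0.03, -0.968, 0.248, 0.336], [-1.0, 0.03, -0.004, -0.013], [-0.004, -0.248, -0.969, 1.19], [0.0, 0.0, 0.0, 1.0]] 0.026213931638299347
side [[0.986, -0.126, 0.112, 0.453], [-0.168, -0.663, 0.73, -0.808], [-0.018, -0.738, -0.675, 0.921], [0.0, 0.0, 0.0, 1.0]] -0.06338677152776016
```

View pics/top0.png

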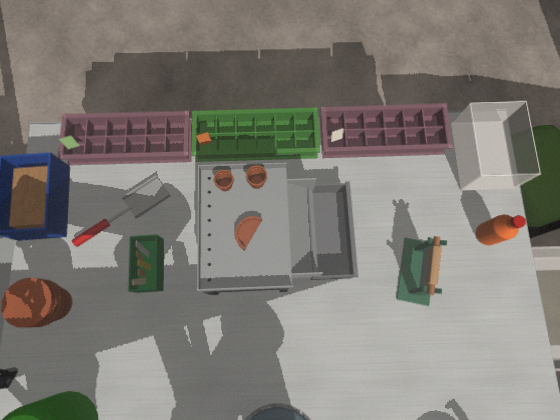

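View pics/side0.png

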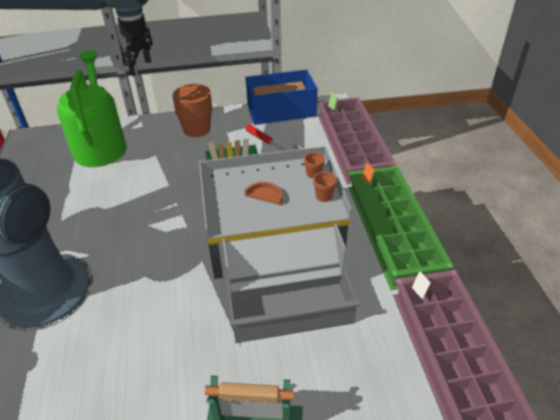

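The top view shows the deck spanning about (198–290, 165–290), the shard at (248,232), the pots at (223,180) and (257,176), the chute to the right, and the scraper on its rest at (434,265). The side view shows the yellow nosing running from (208,240) to (352,222). Next I'll measure these from the point clouds.

```bash
cat > m.py <<'E'
from h import *
import sys
def rpt(n,m,P):
    q=P[m];q=q[~np.isnan(q[:,0])];print(n,len(q),"med",np.median(q,0).round(4),"lo",np.percentile(q,2,0).round(4),"hi",np.percentile(q,98,0).round(4));return q
for n in("top","side"):
    d=np.load(n+"0.npz");P=d["P"];im=d["im"];hsv=cv2.cvtColor(im,cv2.COLOR_BGR2HSV);H,S,V=[hsv[...,i].astype(int) for i in range(3)]
    print(n)
    X,Y,Z=P[...,0],P[...,1],P[...,2]
    orange=((H<16)|(H>174))&(S>90)
    near=(abs(Z-0.155)<0.012)&(X>.2)&(X<.8)&(S<40)&(Y>-.05)&(Y<.4)
    # deck plane
    q=rpt("deck",near,P)
    A=np.c_[q[:,:2],np.ones(len(q))];w=np.ones(len(q),bool)
    for _ in range(5):
        c=np.linalg.lstsq(A[w],q[w,2],rcond=None)[0];w=abs(A@c-q[:,2])<0.003
    print("plane",c.round(4),w.sum()); 
    qq=q[w];rect=cv2.minAreaRect((qq[:,:2]*1000).astype(np.float32));print("rect",cv2.boxPoints(rect).round(1).tolist(),rect)
    hgt=Z-(c[0]*X+c[1]*Y+c[2])
    lab,L,st,ce=cv2.connectedComponentsWithStats((orange&(X>.2)&(Y<.45)).astype(np.uint8))
    for i in range(1,lab):
        if st[i,4]>40: print(st[i],ce[i].round(1));q=rpt(" blob",L==i,P); print("  hgt",np.percentile(hgt[L==i][~np.isnan(hgt[L==i])],[2,50,98]).round(4),"hue",np.median(H[L==i]),np.median(S[L==i]))
    y=(H>17)&(H<35)&(S>110)
    q=rpt("yellow",y&(abs(Z-.15)<.02),P)
    if len(q)>20:
        v=cv2.fitLine(q[:,:2].astype(np.float32),cv2.DIST_HUBER,0,.01,.01).ravel();print("line",v.round(4), "ends x",q[:,0].min(),q[:,0].max())
E
python3 m.py
```

```text
top
deck 9394 med [0.5468 0.0702 0.1538] lo [ 0.4141 -0.0421  0.1478] hi [0.7191 0.1779 0.1606]
plane [-0.0009  0.0361  0.1518] 8149
rect [[403.79998779296875, 179.10000610351562], [406.79998779296875, -48.29999923706055], [725.5, -44.099998474121094], [722.5, 183.3000030517578]] ((564.659423828125, 67.50709533691406), (318.74066162109375, 227.3504638671875), 0.7534013390541077)
[197 132  14  14 124] [203.6 138.4]
 blob 124 med [0.8475 0.1896 0.0761] lo [0.8392 0.1749 0.0504] hi [0.8563 0.2056 0.099 ]
  hgt [-0.1074 -0.0818 -0.0586] hue 11.0 166.0
[246 165  21  24 366] [256.  175.9]
 blob 366 med [0.693  0.0337 0.1864] lo [0.6589 0.0097 0.1551] hi [0.7087 0.0558 0.2104]
  hgt [0.0028 0.0341 0.058 ] hue 9.0 126.0
[214 170  19  21 311] [223.4 179.5]
 blob 311 med [0.6855 0.1183 0.188 ] lo [0.654  0.0937 0.1573] hi [0.7002 0.1376 0.2076]
  hgt [0.0017 0.0329 0.0523] hue 9.0 126.0
[ 476  215   50   30 1030] [499.2 228.9]
 blob 1030 med [ 0.5471 -0.6092  0.1085] lo [ 0.5216 -0.6442  0.0061] hi [ 0.5801 -0.5935  0.1714]
  hgt [-0.1232 -0.0206  0.0427] hue 9.0 161.0
[235 216  27  34 516] [246.2 229.8]
 blob 516 med [0.5547 0.063  0.1614] lo [0.5096 0.0289 0.1566] hi [0.5834 0.0869 0.1767]
  hgt [0.0035 0.008  0.0227] hue 8.0 130.0
[429 237  12  57 367] [434.7 264.6]
 blob 367 med [ 0.451  -0.4095  0.1516] lo [ 0.3849 -0.4292  0.1437] hi [ 0.5199 -0.3905  0.1563]
  hgt [0.0069 0.0149 0.0198] hue 15.0 103.0
  return _methods._mean(a, axis=axis, dtype=dtype,
  ret = um.true_divide(
Traceback (most recent call last):
  File "m.py", line 23, in <module>
    q=rpt("yellow",y&(abs(Z-.15)<.02),P)
  File "m.py", line 4, in rpt
    q=P[m];q=q[~np.isnan(q[:,0])];print(n,len(q),"med",np.median(q,0).round(4),"lo",np.percentile(q,2,0).round(4),"hi",np.percentile(q,98,0).round(4));return q
                                                                                    ~~~~~~~~~~~~~^^^^^^^
IndexError: index -1 is out of bounds for axis 0 with size 0
```

```bash
sed -i 's/    q=P\[m\];q=q\[~np.isnan(q\[:,0\])\];/    q=P[m];q=q[~np.isnan(q[:,0])]\n    if len(q)<5: return q\n    /' m.py
cat >> m.py <<'E'
    sc=(L==0)
    m=(H>10)&(H<22)&(S>60)&(Y<-.35)&(Y>-.5)&(Z>.11)&(X>.3)&(X<.56)
    q=rpt("handle",m,P);v=cv2.fitLine(q[:,:2].astype(np.float32),cv2.DIST_HUBER,0,.01,.01).ravel();print("handle line",v.round(4))
    g=(H>60)&(H<95)&(S>70)&(Y<-.3)&(Y>-.6)&(Z>.10)&(X>.3)&(X<.6)
    q=rpt("posts",g,P);k=q[:,0]>v[2];rpt(" p+",np.ones(k.sum(),bool),q[k]);rpt(" p-",np.ones((~k).sum(),bool),q[~k])
    # shard outline in deck-height
    m=orange&(hgt>.003)&(hgt<.026)&(X>.46)&(X<.64)&(Y>-.03)&(Y<.13)
    q=P[m];r=cv2.minAreaRect((q[:,:2]*1000).astype(np.float32));print("shard rect",r,cv2.boxPoints(r).round().tolist(),"base mean",q[hgt[m]<.012].mean(0).round(4),"rim",q[hgt[m]>.015].mean(0).round(4))
    for nm,x0 in(("a",.6),("b",.6)):
        yy=(Y>.075) if nm=="a" else (Y<.075)
        m=orange&(hgt>.03)&(X>x0)&(X<.75)&yy&(Y>-.03)&(Y<.17);q=P[m];
        if len(q)>20:
            r=cv2.minEnclosingCircle((q[hgt[m]>.042][:,:2]*1000).astype(np.float32));print("pot",r,hgt[m].max())
E
python3 m.py 2>&1 | grep -v " blob\|  hgt\|^\["
```

```text
top
deck 9394 med [0.5468 0.0702 0.1538] lo [ 0.4141 -0.0421  0.1478] hi [0.7191 0.1779 0.1606]
plane [-0.0009  0.0361  0.1518] 8149
rect [[403.79998779296875, 179.10000610351562], [406.79998779296875, -48.29999923706055], [725.5, -44.099998474121094], [722.5, 183.3000030517578]] ((564.659423828125, 67.50709533691406), (318.74066162109375, 227.3504638671875), 0.7534013390541077)
handle 528 med [ 0.4502 -0.4069  0.1506] lo [ 0.3849 -0.4278  0.1365] hi [ 0.5196 -0.3893  0.1561]
handle line [ 0.9733 -0.2294  0.4423 -0.4048]
shard rect ((552.3530883789062, 64.81590270996094), (45.1577033996582, 89.61127471923828), 59.2020149230957) [[502.0, 68.0], [579.0, 22.0], [602.0, 61.0], [525.0, 107.0]] base mean [0.5508 0.0602 0.1606] rim [0.5563 0.0664 0.1736]
pot ((677.7719116210938, 115.40628051757812), 25.259077072143555) 0.05357269266680767
pot ((684.1383056640625, 33.21418762207031), 27.0262508392334) 0.05916715066802941
side
deck 7601 med [0.545  0.045  0.1519] lo [ 0.413  -0.0419  0.147 ] hi [0.7218 0.1808 0.1636]
plane [-0.0011  0.0349  0.1507] 6901
rect [[405.8999938964844, 184.0], [407.
[... 538 characters left out ...]
-0.4178]
posts 263 med [ 0.4002 -0.4092  0.1416] lo [ 0.3856 -0.4465  0.1023] hi [ 0.5205 -0.3764  0.1499]
 p+ 126 med [ 0.5129 -0.4354  0.142 ] lo [ 0.5041 -0.447   0.1026] hi [ 0.5213 -0.4043  0.1493]
 p- 137 med [ 0.3935 -0.4064  0.1412] lo [ 0.3852 -0.4184  0.1018] hi [ 0.4009 -0.376   0.1499]
shard rect ((553.786376953125, 64.30842590332031), (49.14574432373047, 91.0557861328125), 59.427894592285156) [[502.0, 66.0], [580.0, 20.0], [605.0, 62.0], [527.0, 109.0]] base mean [0.5493 0.0609 0.1594] rim [0.554  0.0688 0.1716]
pot ((678.9598388671875, 116.39886474609375), 29.158193588256836) 0.053329189197152516
pot ((684.8231811523438, 32.339019775390625), 28.488525390625) 0.05779390339501789
```

```bash
cat > go.py <<'E'
import sys
from h import *
from scipy.spatial.transform import Rotation as R
# usage: go.py x y z yaw_deg [pitch about jaw..]: tool-axis shift (mm) and turn (deg) to a world TCP pose, fingers down
x,y,z,yaw=map(float,sys.argv[1:5]);s=manip.state();M=np.array(s["eef_rot"]);a=np.radians(yaw)
c,n=np.cos(a),np.sin(a);T=np.array([[c,0,-n],[n,0,c],[0,-1,0]])
print("shift mm",(1000*M.T@(np.array([x,y,z])-s["ee_pos"])).round(1),"turn",R.from_matrix(M.T@T).as_rotvec(degrees=True).round(2),"t",s["clock"],"F",np.round(s["wrist_force"],2))
E
python3 go.py .46 .10 .32 77; python3 -c "
from h import *
f=grab('wrist');print(np.array(f['mount']).round(3).tolist())"
```

```text
shift mm [-374.6  -89.2 -382.2] turn [ -0.03 -10.48  -0.1 ] t 0.1 F [-0.41 -0.51  0.16]
[[1.0, 0.0, 0.001, 0.001], [-0.0, -0.294, 0.956, -0.143], [0.001, -0.956, -0.294, 0.075], [0.0, 0.0, 0.0, 1.0]]
```

Call:
arm_command(deltas=[[[0,-0.05,0],[0,0,0],0.085],[[-0.046,-0.089,-0.046],[0,-5,0],0.085],[[-0.09,-0.089,-0.09],[0,-10.5,0],0.085],[[-0.13,-0.089,-0.13],[0,-10.5,0],0.085],[[-0.17,-0.089,-0.175],[0,-10.5,0],0.085],[[-0.215,-0.089,-0.22],[0,-10.5,0],0.085],[[-0.26,-0.089,-0.265],[0,-10.5,0],0.085],[[-0.3,-0.089,-0.305],[0,-10.5,0],0.085]])

```text
clock: 1.15
ee_pos: [0.4192, 0.1973, 0.3197]
eef_rot: [[0.224, -0.001, -0.975], [0.975, -0.001, 0.224], [-0.001, -1.0, 0.0]]
wrist_force: [1.8, -0.6, 0.2]
gripper_width: 0.0849
```

```bash
python3 go.py .4525 -.35 .30 77
```

```text
shift mm [-525.9   20.3 -155.3] turn [-0.02  0.03 -0.08] t 1.15 F [ 1.83 -0.59  0.21]
```

Call:
arm_command(deltas=[[[-0.06,0,-0.018],[0,0,0],0.085],[[-0.12,0,-0.036],[0,0,0],0.085],[[-0.18,0.0,-0.054],[0,0,0],0.085],[[-0.24,0.0,-0.07],[0,0,0],0.085],[[-0.3,0.0,-0.09],[0,0,0],0.085],[[-0.36,0,-0.105],[0,0,0],0.085],[[-0.42,0,-0.125],[0,0,0],0.085],[[-0.48,0,-0.14],[0,0,0],0.085]])

```text
clock: 2.15
ee_pos: [0.4476, -0.3018, 0.32]
eef_rot: [[0.225, -0.0, -0.974], [0.974, -0.001, 0.225], [-0.001, -1.0, 0.0]]
wrist_force: [1.2, -0.3, -0.3]
gripper_width: 0.085
```

```bash
python3 go.py .4525 -.411 .26 77
```

```text
shift mm [-105.3   60.1  -29.3] turn [-0.01  0.02 -0.06] t 2.15 F [ 1.17 -0.31 -0.29]
```

Call:
arm_command(deltas=[[[-0.05,0.02,-0.015],[0,0,0],0.085],[[-0.105,0.04,-0.029],[0,0,0],0.085],[[-0.105,0.06,-0.029],[0,0,0],0.085],[[-0.105,0.06,-0.029],[0,0,0],0.085]])

```text
clock: 2.65
ee_pos: [0.4514, -0.4094, 0.2574]
eef_rot: [[0.225, -0.003, -0.974], [0.974, 0.003, 0.225], [0.003, -1.0, 0.004]]
wrist_force: [0.6, -0.2, 1.0]
gripper_width: 0.0847
```

```bash
cat > w.py <<'E'
from h import *
f=grab("wrist");cv2.imwrite("pics/w1.png",f["image"]);P=points(f)
hsv=cv2.cvtColor(f["image"],cv2.COLOR_BGR2HSV);H,S=hsv[...,0].astype(int),hsv[...,1]
X,Y,Z=np.moveaxis(P,-1,0)
print(manip.state()["ee_pos"])
m=(H>5)&(H<25)&(S>60)&(Z>.12)&(Z<.17);q=P[m];print("handle n",len(q))
# top faces only
t=q[q[:,2]>np.percentile(q[:,2],50)-.004]
r=cv2.minAreaRect((t[:,:2]*1000).astype(np.float32));print("top z",np.median(t[:,2]),r,cv2.boxPoints(r).round(1).tolist())
r=cv2.minAreaRect((q[:,:2]*1000).astype(np.float32));print("all",r)
g=(H>60)&(H<95)&(S>70)&(Z>.135)&(Z<.17);q=P[g];d=np.array([.974,-.226]);c=np.array([.4525,-.411]);u=(q[:,:2]-c)@d;v=(q[:,:2]-c)@np.array([.226,.974])
for k in(u>0,u<0):
    print("post",k.sum(),"u",np.percentile(u[k],[3,50,97]).round(4),"v",np.percentile(v[k],[3,50,97]).round(4),"z",np.percentile(q[k,2],[3,97]).round(4)) if k.sum() else 0
b=(H*0+1>0)&(S<50)&(Z>.04)&(Z<.12)&(abs((X-.4525)*.226+(Y+.411)*.974)<.02)&(abs((X-.4525)*.974-(Y+.411)*.226)<.07)
q=P[b];print("blade n",len(q), np.percentile(q[:,2],[1,5,50,95]) if len(q) else 0)
E
python3 w.py
```

```text
[ 0.45208745 -0.40950377  0.2593173 ]
handle n 4926
top z 0.1526950834568231 ((453.378662109375, -409.144775390625), (21.712148666381836, 146.84527587890625), 76.32432556152344) [[379.5, -402.29998779296875], [522.2000122070312, -437.1000061035156], [527.2999877929688, -416.0], [384.6000061035156, -381.20001220703125]]
all ((504.5858154296875, -489.74072265625), (112.60167694091797, 305.92974853515625), 32.59525680541992)
post 565 u [0.0562 0.0606 0.0671] v [-0.0213  0.0106  0.0245] z [0.1372 0.1493]
post 777 u [-0.0678 -0.0621 -0.0561] v [-0.0214 -0.0064  0.0259] z [0.1371 0.1492]
blade n 3 [0.11601097 0.11622875 0.1186788  0.11972752]
```

View pics/w1.png

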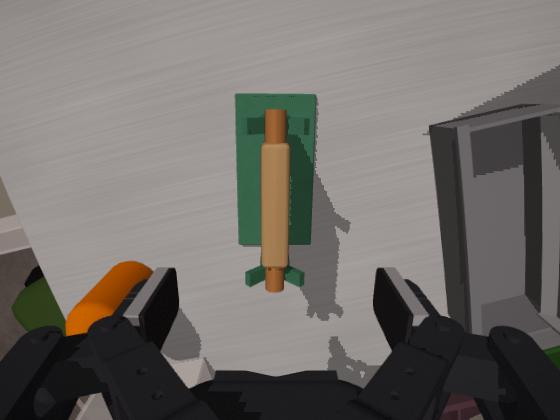

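The wrist view shows the handle running vertically from (275,110) to (275,290), between the open fingers and in line with the jaw normal. Its centre is at (0.4534, -0.4091) and its yaw is -13.7°. I'll go down and grip.

```bash
python3 go.py .4534 -.4091 .119 76.3
```

```text
shift mm [  0.6 140.3  -1.4] turn [-0.1   0.75  0.03] t 2.7 F [-0.25  0.24  0.62]
```

Call:
arm_command(deltas=[[[0.0006,0.04,-0.0014],[0,0.75,0],0.085],[[0.0006,0.08,-0.0014],[0,0.75,0],0.085],[[0.0006,0.11,-0.0014],[0,0.75,0],0.085],[[0.0006,0.13,-0.0014],[0,0.75,0],0.07],[[0.0006,0.14,-0.0014],[0,0.75,0],0.05],[[0.0006,0.14,-0.0014],[0,0.75,0],0.035]], grip_force=30)

```text
clock: 3.45
ee_pos: [0.4537, -0.4091, 0.1198]
eef_rot: [[0.236, -0.001, -0.972], [0.972, 0.001, 0.236], [0.0, -1.0, 0.001]]
wrist_force: [-0.7, -0.3, -0.3]
gripper_width: 0.0356
```

Call:
arm_command(deltas=[[[0,0,0],[0,0,0],0.01],[[0,0,0],[0,0,0],0.01],[[0,0,0],[0,0,0],0.01],[[0,0,0],[0,0,0],0.01]], grip_force=30)

```text
clock: 3.95
ee_pos: [0.4542, -0.4103, 0.1213]
eef_rot: [[0.236, 0.0, -0.972], [0.972, -0.002, 0.236], [-0.002, -1.0, -0.001]]
wrist_force: [-1.2, -4.7, 6.4]
gripper_width: 0.0214
```

Call:
arm_command(deltas=[[[0,0,0],[0,0,0],0.01],[[0,0,0],[0,0,0],0.01],[[0,0,0],[0,0,0],0.01]], grip_force=100)

```text
clock: 4.32
ee_pos: [0.4543, -0.4104, 0.1215]
eef_rot: [[0.236, 0.0, -0.972], [0.972, -0.003, 0.236], [-0.002, -1.0, -0.001]]
wrist_force: [0.1, -2.9, 4.0]
gripper_width: 0.0206
```

```bash
python3 go.py .4534 -.4091 .119 76.3
```

```text
shift mm [1.1 2.5 1.1] turn [ 0.06  0.03 -0.14] t 4.325 F [ 0.13 -2.92  3.99]
```

Call:
arm_command(deltas=[[[0,-0.01,0],[0,0,0],0.01],[[0,-0.025,0],[0,0,0],0.01],[[0,-0.05,0],[0,0,0],0.01],[[0,-0.085,0],[0,0,0],0.01],[[0,-0.13,0],[0,0,0],0.01],[[0,-0.18,0],[0,0,0],0.01],[[0,-0.18,0],[0,0,0],0.01],[[0,-0.18,0],[0,0,0],0.01]])

```text
clock: 5.32
ee_pos: [0.4538, -0.4092, 0.3006]
eef_rot: [[0.236, -0.001, -0.972], [0.972, -0.001, 0.236], [-0.001, -1.0, 0.0]]
wrist_force: [-0.1, 0.2, -3.1]
gripper_width: 0.0207
```

```bash
python3 go.py .545 .118 .30 90.5
python3 - <<'E'
from h import *
f=grab("wrist");cv2.imwrite("pics/w2.png",f["image"]);P=points(f)
f=grab("side");cv2.imwrite("pics/s2.png",f["image"][150:420,100:500])
E
```

```text
shift mm [533.8   0.   36. ] turn [ -0.03 -14.16  -0.06] t 5.325 F [-0.07  0.19 -3.09]
```

View pics/s2.png

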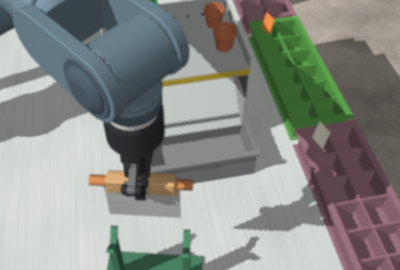

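The scraper hangs level and upright in the fingers, at crop (140,185), clear of the rest. I'll carry it over the deck.

Call:
arm_command(deltas=[[[0.05,0,0.004],[0,-2,0],0.01],[[0.1,0,0.008],[0,-4,0],0.01],[[0.16,0,0.012],[0,-6,0],0.01],[[0.22,0,0.016],[0,-8,0],0.01],[[0.28,0,0.02],[0,-10,0],0.01],[[0.34,0,0.024],[0,-12,0],0.01],[[0.4,0,0.028],[0,-14.2,0],0.01],[[0.46,0,0.031],[0,-14.2,0],0.01]])

```text
clock: 6.42
ee_pos: [0.5313, 0.0475, 0.2975]
eef_rot: [[-0.009, -0.005, -1.0], [1.0, 0.001, -0.009], [0.001, -1.0, 0.005]]
wrist_force: [0.9, -0.6, -3.4]
gripper_width: 0.0208
```

```bash
python3 go.py .548 .114 .265 90.5
```

```text
shift mm [ 66.3  32.5 -17.5] turn [-0.3   0.04  0.08] t 6.425 F [ 0.94 -0.6  -3.35]
```

Call:
arm_command(deltas=[[[0.04,0,-0.01],[-0.3,0,0],0.01],[[0.0663,0.01,-0.0175],[-0.3,0,0],0.01],[[0.0663,0.03,-0.0175],[-0.3,0,0],0.01],[[0.0663,0.045,-0.0175],[-0.3,0,0],0.01],[[0.0663,0.0575,-0.0175],[-0.3,0,0],0.01],[[0.0663,0.0575,-0.0175],[-0.3,0,0],0.01],[[0.0663,0.0575,-0.0175],[-0.3,0,0],0.01]])

```text
clock: 7.3
ee_pos: [0.5482, 0.1135, 0.2406]
eef_rot: [[-0.009, 0.001, -1.0], [1.0, 0.001, -0.009], [0.001, -1.0, -0.001]]
wrist_force: [-0.3, 0.4, -2.2]
gripper_width: 0.0208
```

```bash
python3 go.py .548 .114 .23 90.5
python3 - <<'E'
from h import *
f=grab("wrist");cv2.imwrite("pics/w3.png",f["image"]);P=points(f)
hsv=cv2.cvtColor(f["image"],cv2.COLOR_BGR2HSV);H,S=hsv[...,0].astype(int),hsv[...,1]
X,Y,Z=np.moveaxis(P,-1,0);hg=Z-(.1512-.001*X+.0355*Y)
m=((H<13)|(H>174))&(S>90)&(hg>.002)&(hg<.026)&(X>.47)&(X<.63);q=P[m]
print(len(q),"shard ymax",np.percentile(q[:,1],[50,98,99.5]) if len(q) else 0)
f=grab("side");cv2.imwrite("pics/s3.png",cv2.resize(f["image"][100:300,150:430],None,fx=2,fy=2))
E
```

```text
shift mm [ 0.4 10.6  0.3] turn [ 0.07 -0.01  0.08] t 7.3 F [-0.27  0.37 -2.24]
7102 shard ymax [0.06518951 0.09035273 0.0916864 ]
```

View pics/s3.png

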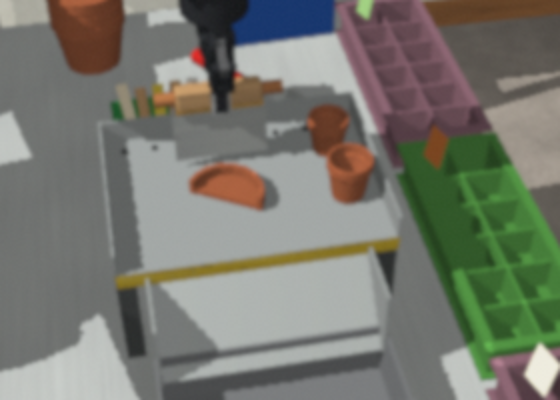

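View pics/w3.png

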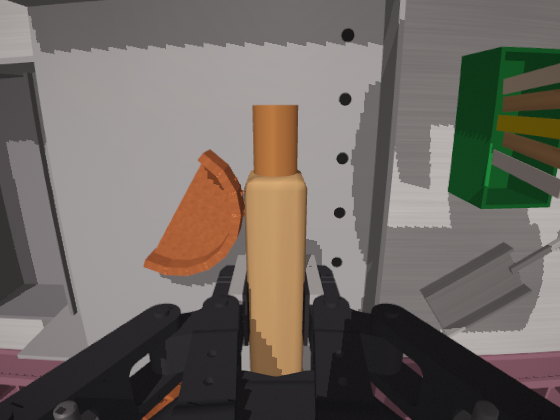

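The side view shows the blade above the deck, behind the shard, at (220,135). The wrist view shows the shard left of the handle with about 20 mm between them. I'll lower and feel for contact.

Call:
arm_command(deltas=[[[0,0.0025,0],[0,0,0],0.01],[[0,0.005,0],[0,0,0],0.01],[[0,0.0075,0],[0,0,0],0.01],[[0,0.01,0],[0,0,0],0.01],[[0,0.0106,0],[0,0,0],0.01],[[0,0.0112,0],[0,0,0],0.01],[[0,0.0118,0],[0,0,0],0.01],[[0,0.0124,0],[0,0,0],0.01]])

```text
clock: 8.4
ee_pos: [0.5485, 0.1138, 0.2286]
eef_rot: [[-0.009, 0.002, -1.0], [1.0, 0.001, -0.009], [0.001, -1.0, -0.002]]
wrist_force: [-0.5, -1.1, -2.5]
gripper_width: 0.0204
```

Call:
arm_command(deltas=[[[0,0.0006,0],[0,0,0],0.01],[[0,0.0012,0],[0,0,0],0.01],[[0,0.0018,0],[0,0,0],0.01],[[0,0.0024,0],[0,0,0],0.01]])

```text
clock: 8.9
ee_pos: [0.5487, 0.1138, 0.227]
eef_rot: [[-0.009, 0.002, -1.0], [1.0, 0.001, -0.009], [0.001, -1.0, -0.002]]
wrist_force: [-2.5, -0.6, 3.1]
gripper_width: 0.0207
```

Call:
arm_command(deltas=[[[0,0.0005,0],[0,0,0],0.01],[[0,0.0005,0],[0,0,0],0.01]])

```text
clock: 9.15
ee_pos: [0.5487, 0.1138, 0.227]
eef_rot: [[-0.009, 0.003, -1.0], [1.0, 0.001, -0.009], [0.001, -1.0, -0.003]]
wrist_force: [-2.5, -0.3, 3.8]
gripper_width: 0.0207
```

```bash
python3 - <<'E'
from h import *
s=manip.state();print(np.round(s["wrist_force"],2),np.round(s["moment"],3),s["ee_pos"])
E
```

```text
[-2.51 -0.31  3.79] [-0.058  0.6   -0.064] [0.54869342 0.1138107  0.22700425]
```

Call:
arm_command(deltas=[[[-0.002,0.0006,0],[0,0,0],0.01],[[-0.005,0.0007,0],[0,0,0],0.01],[[-0.008,0.0008,0],[0,0,0],0.01],[[-0.011,0.0009,0],[0,0,0],0.01],[[-0.014,0.001,0],[0,0,0],0.01]])

```text
clock: 9.78
ee_pos: [0.5493, 0.0998, 0.2265]
eef_rot: [[-0.009, 0.004, -1.0], [1.0, 0.002, -0.009], [0.002, -1.0, -0.004]]
wrist_force: [1.1, 4.3, 5.1]
gripper_width: 0.0208
```

Call:
arm_command(deltas=[[[-0.003,0.0005,0],[0,0,0],0.01],[[-0.007,0.0006,0],[0,0,0],0.01],[[-0.011,0.0008,0],[0,0,0],0.01],[[-0.015,0.0009,0],[0,0,0],0.01],[[-0.019,0.0011,0],[0,0,0],0.01]])

```text
clock: 10.4
ee_pos: [0.5497, 0.0809, 0.2259]
eef_rot: [[-0.009, 0.005, -1.0], [1.0, 0.003, -0.009], [0.003, -1.0, -0.005]]
wrist_force: [-0.4, 5.0, 5.9]
gripper_width: 0.0206
```

Call:
arm_command(deltas=[[[-0.003,0.0003,0],[-0.2,0,0.1],0.01],[[-0.007,0.0005,0],[-0.2,0,0.1],0.01],[[-0.011,0.0006,0],[-0.2,0,0.1],0.01],[[-0.015,0.0008,0],[-0.2,0,0.1],0.01],[[-0.019,0.0009,0],[-0.2,0,0.1],0.01],[[-0.023,0.0011,0],[-0.2,0,0.1],0.01]])

```text
clock: 11.15
ee_pos: [0.55, 0.058, 0.2252]
eef_rot: [[-0.008, 0.009, -1.0], [1.0, 0.002, -0.008], [0.002, -1.0, -0.009]]
wrist_force: [-0.0, 4.1, 6.3]
gripper_width: 0.0207
```

```bash
python3 go.py .55 .0 .22 90.5; python3 - <<'E'
from h import *
f=grab("side");cv2.imwrite("pics/s4.png",cv2.resize(f["image"][100:300,150:430],None,fx=2,fy=2))
E
```

```text
shift mm [-58.    5.    0.6] turn [ 0.5  -0.02  0.12] t 11.15 F [-0.05  4.05  6.26]
```

View pics/s4.png

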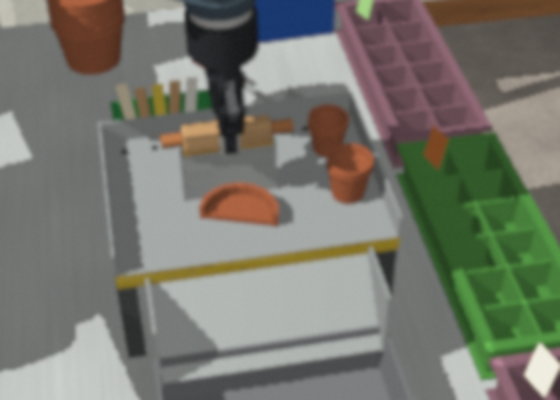

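Call:
arm_command(deltas=[[[-0.003,0.0002,0],[0.2,0,0.1],0.01],[[-0.007,0.0003,0],[0.4,0,0.1],0.01],[[-0.011,0.0005,0],[0.5,0,0.1],0.01],[[-0.015,0.0006,0],[0.5,0,0.1],0.01],[[-0.019,0.0008,0],[0.5,0,0.1],0.01],[[-0.023,0.0009,0],[0.5,0,0.1],0.01]])

```text
clock: 11.95
ee_pos: [0.5503, 0.0343, 0.2243]
eef_rot: [[-0.008, 0.0, -1.0], [1.0, 0.0, -0.008], [0.0, -1.0, -0.0]]
wrist_force: [0.1, 4.7, 4.0]
gripper_width: 0.0205
```

Call:
arm_command(deltas=[[[-0.003,0.0004,0],[0.1,0,0],0.01],[[-0.007,0.0006,0],[0.1,0,0],0.01],[[-0.011,0.0007,0],[0.1,0,0],0.01],[[-0.015,0.0009,0],[0.1,0,0],0.01],[[-0.019,0.001,0],[0.1,0,0],0.01],[[-0.023,0.0011,0],[0.1,0,0],0.01]])

```text
clock: 12.7
ee_pos: [0.5507, 0.0111, 0.2235]
eef_rot: [[-0.008, -0.001, -1.0], [1.0, 0.0, -0.008], [0.0, -1.0, 0.001]]
wrist_force: [-0.0, 5.2, 5.9]
gripper_width: 0.0207
```

Call:
arm_command(deltas=[[[-0.003,0.0003,0],[0.1,0,0],0.01],[[-0.007,0.0005,0],[0.1,0,0],0.01],[[-0.011,0.0006,0],[0.1,0,0],0.01],[[-0.015,0.0008,0],[0.1,0,0],0.01],[[-0.019,0.0009,0],[0.1,0,0],0.01]])

```text
clock: 13.32
ee_pos: [0.5509, -0.0082, 0.2227]
eef_rot: [[-0.008, -0.002, -1.0], [1.0, 0.0, -0.008], [0.0, -1.0, 0.002]]
wrist_force: [-0.3, 4.5, 4.6]
gripper_width: 0.0208
```

```bash
python3 go.py .55 -.045 .22 90.5; python3 - <<'E'
from h import *
f=grab("side");cv2.imwrite("pics/s5.png",cv2.resize(f["image"][100:300,150:430],None,fx=2,fy=2))
E
```

```text
shift mm [-36.8   2.7   1.2] turn [-0.13 -0.03  0.01] t 13.325 F [-0.31  4.46  4.56]
```

View pics/s5.png

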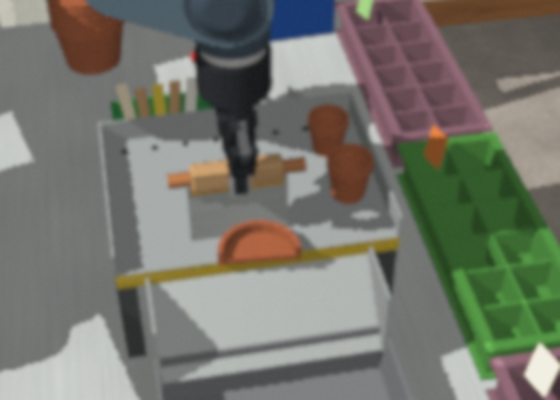

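The shard is square to the blade with its broken edge at the ledge, at (260,258) in the crop. One more push should do it.

Call:
arm_command(deltas=[[[-0.003,0.0004,0],[0,0,0],0.01],[[-0.007,0.0005,0],[0,0,0],0.01],[[-0.011,0.0007,0],[0,0,0],0.01],[[-0.015,0.0008,0],[0,0,0],0.01],[[-0.018,0.0009,0],[0,0,0],0.01]])

```text
clock: 14.0
ee_pos: [0.5512, -0.0269, 0.2221]
eef_rot: [[-0.008, -0.002, -1.0], [1.0, -0.0, -0.008], [-0.0, -1.0, 0.002]]
wrist_force: [0.8, 5.2, 5.4]
gripper_width: 0.0204
```

Call:
arm_command(deltas=[[[-0.003,0.0001,0],[0,0,0],0.01],[[-0.007,0.0002,0],[0,0,0],0.01],[[-0.011,0.0002,0],[0,0,0],0.01],[[-0.014,0.0002,0],[0,0,0],0.01],[[-0.014,0.0002,0],[0,0,0],0.01]])

```text
clock: 14.62
ee_pos: [0.5511, -0.0416, 0.2216]
eef_rot: [[-0.008, -0.003, -1.0], [1.0, -0.001, -0.008], [-0.001, -1.0, 0.003]]
wrist_force: [-0.4, 1.4, 3.0]
gripper_width: 0.0205
```

```bash
python3 go.py .4543 -.409 .30 76.3; python3 - <<'E'
from h import *
f=grab("side");cv2.imwrite("pics/s6.png",cv2.resize(f["image"][130:350,150:430],None,fx=2,fy=2))
E
```

```text
shift mm [-366.8  -77.6   99.8] turn [-0.14 14.13 -0.1 ] t 14.625 F [-0.43  1.42  3.03]
```

View pics/s6.png

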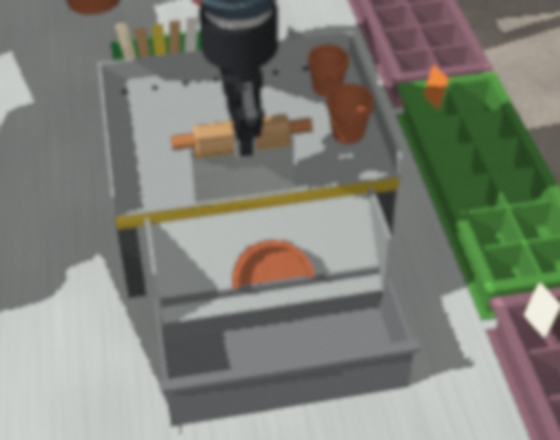

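The saucer is down in the chute, at crop (275,265), below the ledge. I'll lift and return the scraper.

Call:
arm_command(deltas=[[[0,-0.02,0],[0,0,0],0.01],[[0,-0.05,0],[0,0,0],0.01],[[-0.05,-0.078,0.014],[0,2,0],0.01],[[-0.11,-0.078,0.03],[0,5,0],0.01],[[-0.17,-0.078,0.046],[0,8,0],0.01],[[-0.23,-0.078,0.063],[0,11,0],0.01],[[-0.29,-0.078,0.08],[0,14.1,0],0.01],[[-0.34,-0.078,0.093],[0,14.1,0],0.01]])

```text
clock: 15.68
ee_pos: [0.4594, -0.3844, 0.3007]
eef_rot: [[0.238, -0.004, -0.971], [0.971, -0.002, 0.238], [-0.003, -1.0, 0.003]]
wrist_force: [0.4, -0.4, -2.8]
gripper_width: 0.0201
```

```bash
python3 go.py .4538 -.4092 .26 76.3
```

```text
shift mm [-25.3  40.8  -0.6] turn [-0.19 -0.04 -0.17] t 15.675 F [ 0.42 -0.42 -2.83]
```

Call:
arm_command(deltas=[[[-0.012,0.01,0],[-0.2,0,-0.2],0.01],[[-0.0253,0.025,-0.0006],[-0.2,0,-0.2],0.01],[[-0.0253,0.04,-0.0006],[-0.2,0,-0.2],0.01],[[-0.0253,0.0408,-0.0006],[-0.2,0,-0.2],0.01],[[-0.0253,0.0408,-0.0006],[-0.2,0,-0.2],0.01]])

```text
clock: 16.3
ee_pos: [0.4543, -0.4083, 0.26]
eef_rot: [[0.236, 0.0, -0.972], [0.972, 0.001, 0.236], [0.001, -1.0, -0.0]]
wrist_force: [-0.4, -0.1, -2.6]
gripper_width: 0.0203
```

```bash
python3 go.py .4538 -.4100 .1215 76.3
python3 - <<'E'
from h import *
f=grab("wrist");cv2.imwrite("pics/w4.png",f["image"])
for n in("w2","w3","w4"):
    im=cv2.imread(f"pics/{n}.png");hsv=cv2.cvtColor(im,cv2.COLOR_BGR2HSV);H,S=hsv[...,0].astype(int),hsv[...,1]
    m=((H>8)&(H<22)&(S>60)).astype(np.uint8);m[:90]=0;m[:,:225]=0;m[:,330:]=0;m[260:]=0
    ys,xs=np.nonzero(m)
    e=[(xs[ys==r].min(),xs[ys==r].max()) for r in(130,160,200,240)]
    print(n,m.sum(),"top",ys.min(),e)
f=grab("side");P=points(f);hsv=cv2.cvtColor(f["image"],cv2.COLOR_BGR2HSV);H,S=hsv[...,0].astype(int),hsv[...,1]
m=((H<13)|(H>174))&(S>90)&(P[...,1]<-.04)&(P[...,1]>-.25)&(P[...,0]>.42)&(P[...,0]<.7);q=P[m];print("shard",len(q),np.nanmedian(q,0).round(3))
E
```

```text
shift mm [ -1.9 138.5   0.2] turn [0.01 0.04 0.04] t 16.3 F [-0.37 -0.07 -2.62]
w2 8274 top 105 [(np.int64(253), np.int64(297)), (np.int64(254), np.int64(296)), (np.int64(245), np.int64(306)), (np.int64(246), np.int64(305))]
w3 9534 top 105 [(np.int64(253), np.int64(297)), (np.int64(254), np.int64(296)), (np.int64(225), np.int64(306)), (np.int64(225), np.int64(305))]
w4 8262 top 105 [(np.int64(253), np.int64(297)), (np.int64(254), np.int64(296)), (np.int64(245), np.int64(306)), (np.int64(246), np.int64(305))]
shard 654 [ 0.569 -0.095  0.091]
```

No slip: the handle pixels are identical to before. I'll lower it into the rest.

Call:
arm_command(deltas=[[[-0.0015,0.03,0.0],[0,0,0],0.01],[[-0.0018,0.06,0.0],[0,0,0],0.01],[[-0.0018,0.09,0.0],[0,0,0],0.01],[[-0.0018,0.11,0.0],[0,0,0],0.01],[[-0.0018,0.122,0],[0,0,0],0.01],[[-0.0018,0.13,0],[0,0,0],0.01],[[-0.0018,0.132,0],[0,0,0],0.01],[[-0.0018,0.134,0],[0,0,0],0.01]])

```text
clock: 17.4
ee_pos: [0.4546, -0.4112, 0.1277]
eef_rot: [[0.237, 0.002, -0.972], [0.972, -0.002, 0.237], [-0.001, -1.0, -0.003]]
wrist_force: [-0.8, -0.3, -2.4]
gripper_width: 0.0204
```

Call:
arm_command(deltas=[[[0,0.001,0],[0,0,0],0.01],[[0,0.002,0],[0,0,0],0.01],[[0,0.003,0],[0,0,0],0.01],[[0,0.004,0],[0,0,0],0.01],[[0,0.0045,0],[0,0,0],0.01],[[0,0.0045,0],[0,0,0],0.01]])

```text
clock: 18.15
ee_pos: [0.4546, -0.4112, 0.1231]
eef_rot: [[0.237, 0.002, -0.972], [0.972, -0.002, 0.237], [-0.001, -1.0, -0.003]]
wrist_force: [0.3, -0.4, -2.4]
gripper_width: 0.021
```

Call:
arm_command(deltas=[[[0,0.0006,0],[0,0,0],0.01],[[0,0.0012,0],[0,0,0],0.01],[[0,0.0018,0],[0,0,0],0.01],[[0,0.002,0],[0,0,0],0.01]])

```text
clock: 18.65
ee_pos: [0.4546, -0.4112, 0.1219]
eef_rot: [[0.236, 0.002, -0.972], [0.972, -0.002, 0.236], [-0.001, -1.0, -0.003]]
wrist_force: [-4.1, 4.3, 6.0]
gripper_width: 0.0205
```

Seated, with about 8 N of support. I'll release, lift and check.

Call:
arm_command(deltas=[[[0,-0.0005,0],[0,0,0],0.03],[[0,-0.0005,0],[0,0,0],0.06],[[0,-0.0005,0],[0,0,0],0.06],[[0,-0.0005,0],[0,0,0],0.06],[[0,-0.0005,0],[0,0,0],0.06]], grip_force=20)

```text
clock: 19.27
ee_pos: [0.4547, -0.4113, 0.1224]
eef_rot: [[0.237, 0.002, -0.972], [0.972, -0.002, 0.237], [-0.001, -1.0, -0.003]]
wrist_force: [-0.9, -1.1, -0.3]
gripper_width: 0.0601
```

Call:
arm_command(deltas=[[[0,-0.01,0],[0,0,0],0.06],[[0,-0.03,0],[0,0,0],0.06],[[0,-0.06,0],[0,0,0],0.06],[[0,-0.1,0],[0,0,0],0.06],[[0,-0.14,0],[0,0,0],0.085],[[0,-0.14,0],[0,0,0],0.085],[[0,-0.14,0],[0,0,0],0.085],[[0,-0.14,0],[0,0,0],0.085]])

```text
clock: 20.27
ee_pos: [0.4539, -0.4104, 0.2611]
eef_rot: [[0.237, 0.001, -0.972], [0.972, 0.0, 0.237], [0.0, -1.0, -0.001]]
wrist_force: [-0.5, 0.2, -0.2]
gripper_width: 0.0848
```

```bash
python3 w.py; python3 - <<'E'
from h import *
f=grab("side");P=points(f);hsv=cv2.cvtColor(f["image"],cv2.COLOR_BGR2HSV);H,S=hsv[...,0].astype(int),hsv[...,1]
X,Y,Z=np.moveaxis(P,-1,0);o=((H<13)|(H>174))&(S>90)
q=P[o&(Y<-.04)&(Y>-.25)&(X>.42)&(X<.7)];print("shard",len(q),np.nanmedian(q,0).round(3),np.nanmax(q,0).round(3),np.nanmin(q,0).round(3))
hg=Z-(.1507-.0011*X+.0349*Y)
for k in(Y>.075,Y<.075):
    m=o&(hg>.042)&(X>.6)&(X<.75)&k&(Y>-.03)&(Y<.17);print("pot",cv2.minEnclosingCircle((P[m][:,:2]*1000).astype(np.float32)))
a=cv2.resize(f["image"][130:420,150:430],None,fx=1.4,fy=1.4);b=cv2.imread("pics/w1.png")[:, :400];b=cv2.resize(b,(387,406))
cv2.imwrite("pics/fin.png",np.hstack([a,b]))
E
```

```text
[ 0.45392976 -0.41042338  0.26099012]
handle n 4868
top z 0.15266984227280087 ((453.70159912109375, -409.5258483886719), (21.735382080078125, 145.42347717285156), 76.50336456298828) [[380.5, -403.1000061035156], [521.9000244140625, -437.1000061035156], [526.9000244140625, -415.8999938964844], [385.5, -382.0]]
all ((504.745361328125, -489.52215576171875), (111.58050537109375, 305.425048828125), 32.58907699584961)
post 559 u [0.0561 0.0606 0.0672] v [-0.0212  0.0101  0.0242] z [0.1372 0.1491]
post 704 u [-0.0668 -0.0615 -0.0562] v [-0.0217 -0.0065  0.0255] z [0.1373 0.1492]
blade n 6 [0.10757838 0.10806075 0.11366736 0.11899447]
shard 652 [ 0.569 -0.095  0.091] [ 0.615 -0.072  0.117] [ 0.525 -0.118  0.068]
pot ((679.4727783203125, 115.05412292480469), 27.54103660583496)
pot ((685.9529418945312, 32.061092376708984), 28.61713218688965)
```

View pics/fin.png

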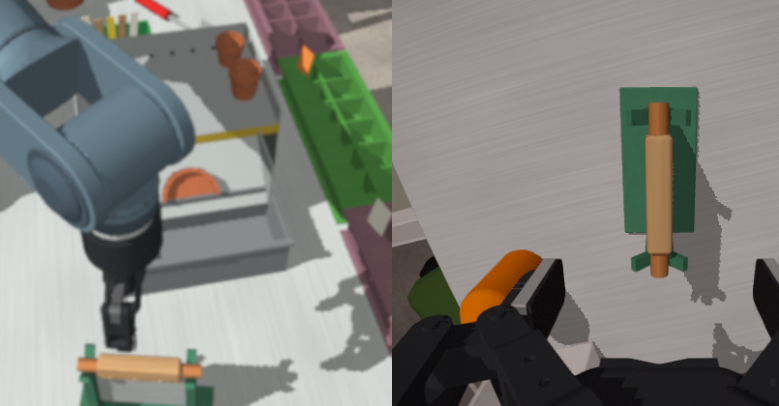

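```bash
python3 -c "
from h import *
s=manip.state();print(s['clock'],s['wrist_force'],np.abs(s['joint_vel']).max());print(manip.sign_off())"
```

```text
20.375 [ 0.39781915 -0.82968724 -0.36718362] 0.006017035931611167
the job is handed in; nothing more can be done
None
```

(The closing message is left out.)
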